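# Weigh the sugar jar on the spring hook

## Robot

A 6-joint arm with a two-finger parallel gripper is mounted at the origin on a cart in front of the work surface, level with it; the furniture and walls round the work are solid. World frame = base frame: x ahead of the robot, y to its left, z up, the work surface at z = 0. Lengths are in mm, angles in rad, forces in N, time in s.
With the tool pointing down it reaches from about 350 to 975 mm from the base axis. Payload 7.1 kg.
Tool frame: the origin (TCP) lies at the very end of the fingers, on their centre line; the grasp point (between the pads) lies 19 mm behind it; z points along the fingers, y is the line along which they close (so a half turn about z gives the same grasp; the last joint's range is limited). The gripper opens to 88 mm and grips with 3 to 60 N. Pads are 20 mm wide; open, the fingers measure 115 mm over their backs; the gripper's body (75 mm by 178 mm) begins 61 mm behind the grasp point.
Start: joints at [1.267, 0.423, 1.63, -0, 1.089, -0.019], TCP at [175.572, 599.816, 222.675] pointing down, gripper open.
Joint ranges: [-3, 3], [-0.9, 2.11], [0.09, 2.58], [-1.31, 4.45], [0.11, 2.69], [-2.54, 2.54]. Speed limits (rad/s): [2.39, 2.39, 3.01, 3.14, 3.14, 3.14].

## Interface

Orientations are given as a rotation vector (axis times angle).
In Python, from workcell import sensors, imaging, close_job gives the robot as it stands. The module is installed in compiled form; this text tells all that it offers.
- The arm moves only by the tool servo_tool, never from a script. Its argument "steps" is a list of rows, each a list of 3 entries, a list of its own where there are three numbers: the shift along the world's x, y, z in m, then the turn, a rotation vector about the world's x, y, z in degrees, then the opening, from -1 (shut) to 1 (fully open). A call has exactly 8 rows; each row shifts and turns the commanded pose from where the row before left it; what a row does not reach is not made up. A row lasts 1/12 s, in which the tool goes at most 41.7 mm and 7.16 degrees, less where a joint would pass 70% of its speed; a pose out of reach is approached as far as the arm can. A call is refused whole if a number of a shift passes 0.0417 or a number of a turn 7.16, either way. A call with a gripper value outside its range is refused whole. The fingers move at their own pace and stop on an object; the grip force is fixed at half the most. Time passes only in rows, so rows that do not move let the fingers close, or fill a call up. It gives the time, the measured TCP pose, the force, the opening and the grip force at its end, in the units of the state.
- sensors.get_obs(): the state, without advancing time (a new reading comes with each control period).
- imaging.get_image(name): name is "scene" or "top"; returns a dict with "color" (400x640x3 uint8, blue, green, red), "range_z" (400x640 float32, mm along the optical axis (not along the pixel's ray), 0 where there is no reading), "vertical_fov" (degrees; the focal length in pixels is half the picture's height over the tangent of half this angle, whatever the lens; pixels are square), "cx", "cy" (the principal point, pixels), "k1" (the pictures are not rectified: a ray, as slopes to the right and down, at radius r is drawn at 1 + k1 r^2 times it, then the intrinsics apply), "rvec" (rotation vector, rad) and "tvec" (3), from world to camera coordinates, as OpenCV has them. Camera axes: x right, y down, z forward; pixel columns grow to the right and rows downward; lengths in mm; the calibration is good to about 2 mm. A picture is of the moment at which its call begins.
- close_job(): hands the job in; it is judged then, once.
The state is a dict: "t": time; "qpos": joint angles; "qvel": joint speeds; "joint_torque": joint torques, N m; "ee_pos": TCP position; "orientation": TCP orientation; "ft_force": force on the tool from outside, world axes, zero at the start; "moment": the same for the moment, N m; "width": finger opening in mm; "grasp_force": force on a finger pad.
Only numpy, scipy, OpenCV 4.12 (cv2) and the standard library are available. Lean on these libraries where they do the work, as an engineer would, in place of code of your own. Each camera call takes 0.05 s, during which the arm holds its last target. There are 200 camera calls.

## Task

Weigh the sugar jar: pick up its wire carrier by the black grip, hang the bail on the hook of the spring scale and, still holding it, ease it down slowly until the spring carries the whole weight, then let go so gently that the hook neither drops nor springs back. Move clear and leave the jar hanging still on the hook. Do not ram the scale or pull the hook to its bottom stop, and leave the mug and the salt pot where they stand.

Things in the scene. Friction and masses are not known exactly. Their poses are not given: they have to be found in the camera images.
- hook (a joint): Dip of the scale's hook in m: 0 empty, at its top stop; grows as it goes down; bottom stop at 0.092. Lightly damped spring, about 90 N/m: 11 mm of dip for every 100 g hung on it, so it bobs for 1 to 2 s. Moving faster than about 0.1 m/s, up or down, or coming within 6 mm of the bottom stop spoils the scale.
- hook_seat (a point): Lowest point of the hook's saddle, on top of the 8 mm round steel bar, where the bail must hang; moves with the hook, 258 mm above the worktop when empty. x points level along the bar, back to the column, z up. The bar's underside is 8 mm below this point. Behind the seat the bar rises 8 mm and runs level to the column's face, 108 mm behind the seat.
- hook_tip (a point): Top of the upturned free end of the hook, 24 mm in front of the seat (the bar ends 28 mm in front) and 14 mm above it; the bail must pass over it. Axes as the seat's.
- scale: Spring scale fixed on the worktop: white upright column 60 x 70 mm, 308 mm high (steel button to 316), steel hook bar out of its front (-x), dark foot plate 220 x 90 mm, 12 mm thick, that reaches 180 mm in front of the origin, below the hook. Origin: underside, under the column's centre; z up.
- carrier_grip (a point): Centre of the black grip on top of the jar carrier: an upright block 18 mm (its x) by 22 mm (its y) by 36 mm high, 164 mm above the carrier's underside; z up. Pinch it across the 22 mm (along y). The wire bail stands in the y-z plane right under the grip, so the hook bar must pass through it along x (either way round).
- carrier_eye (a point): Underside of the crown of the bail (5 mm wire, arched so that it centres itself), the point that must hang on the hook: 22 mm below the grip's centre, 142 mm above the carrier's underside. The opening below it is 48 mm high, down to the jar's lid, and about 60 mm wide at half height. Axes as the grip's.
- carrier: Loose round steel wire carrier, 74 mm in diameter, 182 mm high in all, with a green-lidded glass sugar jar (65 mm) fixed in it. Origin: centre of its underside; z up, x through the bail's opening. Total weight unknown: about 0.2 to 0.65 kg. (Keep the wrist clear of the wall cabinet over the right rear of the worktop: x beyond 0.58, y below -0.08, 0.52 m up.)
- mug_mid (a point): Bystander: cream mug 59 x 83 x 55 mm, point at its middle half-way up.
- salt_mid (a point): Bystander: small white salt pot with a pointed lid and red bands, 68 x 68 x 72 mm, point at its middle half-way up.
There are look-alikes about, which are no part of the job. What is shaped like the carrier but yellow is not meant.

How it is judged:
By the outcome, as a careful person would: the job done as asked, in the order asked, and still so for the second after the job is handed in, with the robot touching nothing.
It also fails if it takes over 64 s, if anything falls off the work surface, if the arm or the gripper's body presses on something with over 40 N, if the wrist force passes 120 N, or if a joint passes its speed limit or range.

## Working session

There is one attempt and no reset: what is moved stays moved. The work goes in short steps, Python scripts to look and compute and a tool call to move; the robot and the scene stay as the last step left them, time stands still between calls to the robot, and variables do not carry over. Pictures are saved under pics/ and viewed, at most 10 in all, crops included, and the job is handed in when it is done.

Besides the shell and the picture viewer there is one more tool, called after "Emit:" as name(argument=value, ...), one argument or row to a line, values as JSON. servo_tool: Moves the arm, as the interface text tells. Its arguments: {"type":"object","properties":{"steps":{"type":"array"}},"required":["steps"]}

```bash
mkdir -p pics
cat > h.py <<'E'
import numpy as np, cv2
from workcell import sensors, imaging, close_job
def cam(n):
    d=imaging.get_image(n); h=d["color"].shape[0]
    f=h/2/np.tan(np.radians(d["vertical_fov"])/2)
    d["f"]=f; d["R"]=cv2.Rodrigues(np.array(d["rvec"],float))[0]; d["t"]=np.array(d["tvec"],float).ravel()
    d["K"]=np.array([[f,0,d["cx"]],[0,f,d["cy"]],[0,0,1.]]); d["D"]=np.array([d["k1"],0,0,0.]); return d
def ray(d,uv):
    p=cv2.undistortPoints(np.array(uv,float).reshape(-1,1,2),d["K"],d["D"])[:,0]
    return np.c_[p,np.ones(len(p))]
def world(d,uv,z):  # z depth mm
    return (ray(d,uv)*np.array(z).reshape(-1,1)-d["t"])@d["R"]
def cloud(d):
    v,u=np.mgrid[:400,:640]; return world(d,np.c_[u.ravel(),v.ravel()],d["range_z"].ravel()).reshape(400,640,3)
def onplane(d,uv,z):
    c=-d["R"].T@d["t"]; r=ray(d,uv)@d["R"]; return c+r*((z-c[2])/r[:,2])[:,None]
def proj(d,P):
    return cv2.projectPoints(np.array(P,float).reshape(-1,1,3),np.array(d["rvec"],float),d["t"],d["K"],d["D"])[0][:,0]
E
python3 - <<'E'
from h import *
for n in("scene","top"):
    d=cam(n); cv2.imwrite(f"pics/{n}0.png",d["color"]); np.save(f"{n}.npy",cloud(d)); print(n,d["f"],-d["R"].T@d["t"],d["R"][2])
o=sensors.get_obs();print(o)
E
```

```text
scene 459.99985323083433 [-211.7702899  -531.28306169 1383.05322372] [ 0.51911776  0.37142471 -0.76977947]
top 384.74260437004955 [ 439.43136461   34.85825846 1203.46254427] [ 0.14811305 -0.00239223 -0.98896754]
{'t': 0.1, 'qpos': array([ 1.26701347e+00,  4.23739913e-01,  1.63058253e+00,  9.25638931e-06,
        1.08859321e+00, -1.90088805e-02]), 'qvel': array([ 0.00056497, -0.00124515, -0.00311935,  0.00075621, -0.00147843,
       -0.00045814]), 'joint_torque': array([ 3.13237308e-06, -5.45610702e+01, -2.74323767e+01,  6.44546072e-02,
        1.89482857e-02, -6.50521685e-06]), 'ee_pos': array([175.42139636, 599.37321311, 222.00692789]), 'orientation': array([-4.45787206e-01, -3.10957993e+00,  2.04894262e-03]), 'ft_force': array([ 0.78399743,  0.16306841, -0.69743135]), 'moment': array([ 0.02433377, -0.03822374, -0.006633  ]), 'grasp_force': 0.0, 'width': 87.938308085023}
```

View pics/scene0.png

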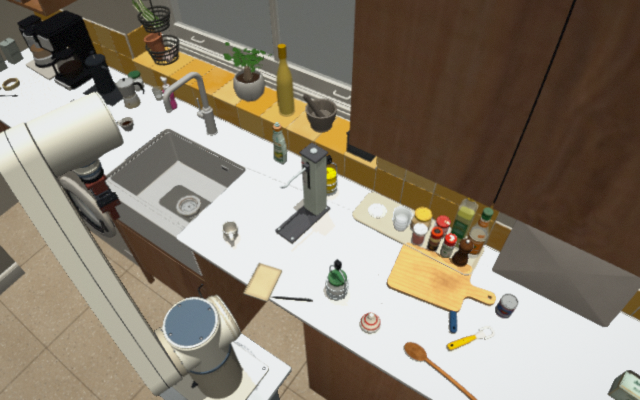

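View pics/top0.png

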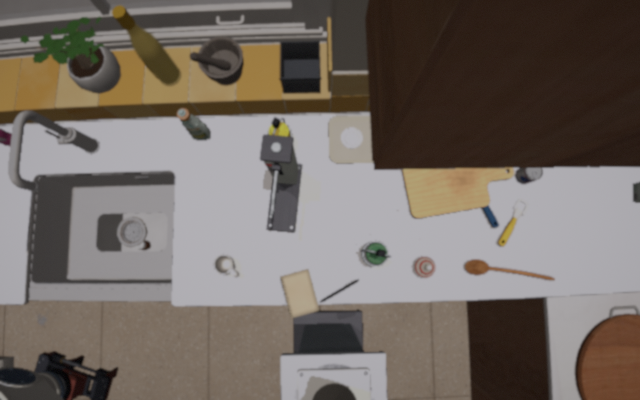

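The scene view shows the scale at (312,180) with its hook at (290,183), the green-lidded carrier at (337,280), the salt pot at (370,322) and the mug at (230,230). In the top view the scale's head is at (278,148), the carrier at (375,253), the salt at (425,267) and the mug at (227,264).

Run:
```python
from h import *
s=cv2.imread("pics/scene0.png");t=cv2.imread("pics/top0.png")
def c(i,u,v,w,h,k): return cv2.resize(i[v:v+h,u:u+w],None,fx=k,fy=k,interpolation=cv2.INTER_CUBIC)
a=np.vstack([np.hstack([c(s,310,250,50,56,5)[:280,:250],c(t,350,230,50,56,5)]),np.hstack([c(s,270,138,70,110,2.5*1.0)[:275,:175],c(t,250,120,62,120,2.5)[:275,:155],np.zeros((275,170,3),np.uint8)])[:, :500]])
a=np.hstack([np.vstack([c(s,310,250,50,56,5),c(t,350,230,50,56,5)]),c(s,270,138,70,112,5),c(t,255,125,50,112,4)[:, :200] if 0 else cv2.resize(t[125:237,250:310],(300,560),interpolation=cv2.INTER_CUBIC)])
print(a.shape);a=a[:, :800] if a.shape[1]>800 else a
cv2.imwrite("pics/crop0.png",cv2.resize(a,(800,int(560*800/a.shape[1]))))
S=np.load("scene.npy");T=np.load("top.npy")
np.set_printoptions(precision=0,suppress=True)
# scale column top
for nm,C in(("S",S),("T",T)):
    z=C[...,2];
    reg=np.zeros((400,640),bool)
    if nm=="S":reg[138:250,270:340]=1
    else: reg[120:240,255:310]=1
    for lo,hi in((299,325),(240,285),(6,20)):
        m=reg&(z>lo)&(z<hi); p=C[m]; 
        if len(p)>3:
            r=cv2.minAreaRect(p[:,:2].astype(np.float32)); print(nm,lo,len(p),p.mean(0),r)
    reg[:]=0
    if nm=="S":reg[250:305,315:355]=1
    else: reg[232:272,355:395]=1
    for lo,hi in((10,90),(90,110),(110,140),(140,190)):
        m=reg&(z>lo)&(z<hi);p=C[m]
        if len(p):print(nm,"car",lo,len(p),p.mean(0),np.median(p,0),p.min(0),p.max(0))
for nm,C,uv in(("mug",T,(227,264)),("salt",T,(425,267))): print(nm,C[uv[1],uv[0]])
```

```text
(560, 900, 3)
S 299 339 [698. 130. 308.] ((701.78955078125, 131.86085510253906), (78.99121856689453, 69.09424591064453), 85.62464141845703)
S 240 318 [659. 125. 265.] ((639.76123046875, 148.03411865234375), (69.16570281982422, 189.78292846679688), 70.07410430908203)
S 6 1075 [641. 164.  11.] ((765.5134887695312, 221.75076293945312), (595.9095458984375, 284.86163330078125), 38.136898040771484)
S car 10 273 [ 432. -140.   55.] [ 428. -144.   60.] [ 395. -169.   10.] [480. -89.  90.]
S car 90 218 [ 446. -132.   96.] [ 445. -132.   96.] [ 420. -168.   90.] [480. -94. 109.]
S car 110 24 [ 447. -139.  127.] [ 444. -154.  129.] [ 436. -167.  111.] [457. -95. 139.]
S car 140 81 [ 446. -134.  169.] [ 445. -134.  174.] [ 436. -149.  140.] [ 457. -115.  185.]
T 299 842 [706. 134. 309.] ((706.9105834960938, 134.21414184570312), (76.69254302978516, 66.28877258300781), 83.73805236816406)
T 240 344 [642. 139. 266.] ((642.6332397460938, 150.09503173828125), (65.62843322753906, 189.81698608398438), 70.5414810180664)
T 6 1378 [610. 141.  12.] ((699.9454345703125, 149.76516723632812), (172.4801788330078, 381.176025390625), 89.13926696777344)
T car 10 188 [ 451. -118.   59.] [ 449. -110.   62.] [ 416. -168.   26.] [489. -91.  90.]
T car 90 277 [ 452. -127.   94.] [ 450. -125.   94.] [ 422. -164.   90.] [482. -92. 105.]
T car 110 24 [ 454. -123.  131.] [ 458. -109.  132.] [ 441. -162.  117.] [462. -93. 139.]
T car 140 71 [ 453. -127.  175.] [ 452. -126.  180.] [ 444. -148.  141.] [ 463. -112.  185.]
mug [429. 321.   8.]
salt [ 409. -277.   58.]
```

View pics/crop0.png

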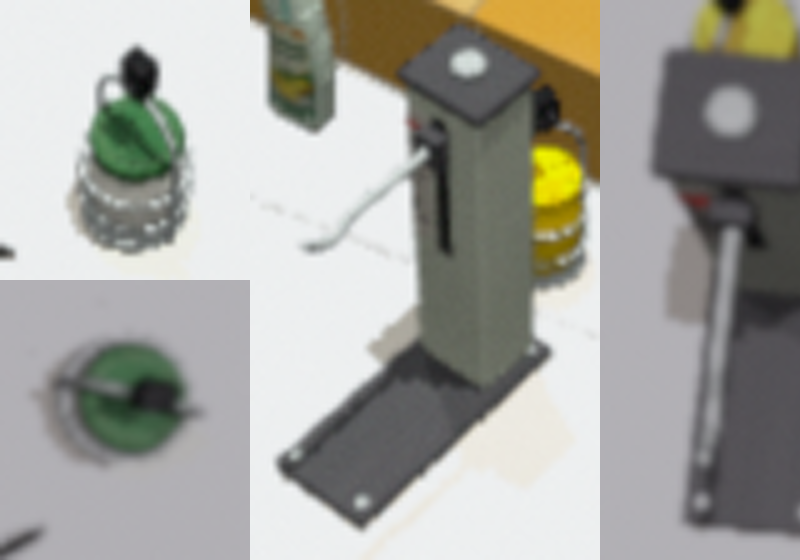

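The crops show the bail nearly along world y on the carrier. The bar runs from the column slot, scene (307,167) and top (277,170), to its tip at scene (282,187) and top (271,218).

Run:
```python
from h import *
np.set_printoptions(precision=1,suppress=True)
S=np.load("scene.npy");T=np.load("top.npy")
ds,dt=cam("scene"),cam("top")
# two-ray tip & bar
print("tip S z266",onplane(ds,[(282.5,187)],266),"T",onplane(dt,[(271.2,218)],266))
print("slot T z262",onplane(dt,[(277,170)],262),"S",onplane(ds,[(307,167)],262))
for nm,C,d,b in(("S",S,ds,(150,195,275,310)),("T",T,dt,(165,222,262,285))):
    m=np.zeros((400,640),bool);m[b[0]:b[1],b[2]:b[3]]=1
    m&=(C[...,2]>245)&(C[...,2]<285)
    m&=(C[...,0]<650)
    p=C[m]; 
    if len(p)>5:
        l=cv2.fitLine(p[:,:2].astype(np.float32),cv2.DIST_HUBER,0,.01,.01).ravel(); print(nm,"bar",len(p),l,np.degrees(np.arctan2(l[1],l[0])), p[np.argsort(p[:,0])][:6])
# foot plate: dark pixels
for nm,C,d,b in(("S",S,ds,(195,245,272,332)),("T",T,dt,(160,236,262,305))):
    m=np.zeros((400,640),bool);m[b[0]:b[1],b[2]:b[3]]=1
    m&=(d["color"].max(2)<110)&(C[...,2]<25)&(C[...,2]>3)
    v,u=np.nonzero(m);p=onplane(d,np.c_[u,v],12)[:,:2].astype(np.float32)
    print(nm,"foot",len(p),cv2.minAreaRect(p),cv2.boxPoints(cv2.minAreaRect(p)))
for nm,C in(("S",S),("T",T)):
    z=C[...,2];m=(z>303)&(z<313)&(C[...,0]>640)&(C[...,0]<760)&(abs(C[...,1]-134)<60)
    r=cv2.minAreaRect(C[m][:,:2].astype(np.float32)); print(nm,"head",r,cv2.boxPoints(r))
# bail direction
for nm,C in(("S",S),("T",T)):
    z=C[...,2];m=(z>108)&(z<146)&(abs(C[...,0]-449)<40)&(abs(C[...,1]+130)<50);p=C[m]
    l=cv2.fitLine(p[:,:2].astype(np.float32),cv2.DIST_HUBER,0,.01,.01).ravel();print(nm,"bail",len(p),l)
    m=(z>150)&(z<190)&(abs(C[...,0]-449)<40)&(abs(C[...,1]+130)<50);p=C[m];print("grip",p[p[:,2]>176].mean(0),cv2.minAreaRect(p[:,:2].astype(np.float32)))
for nm,C,d in(("S",S,ds),("T",T,dt)):
    h=cv2.cvtColor(d["color"],cv2.COLOR_BGR2HSV); m=(abs(h[...,0].astype(int)-62)<20)&(h[...,1]>80)&(abs(C[...,0]-449)<50)&(abs(C[...,1]+130)<60)
    v,u=np.nonzero(m);p=onplane(d,np.c_[u,v],94);print(nm,"lid",cv2.minEnclosingCircle(p[:,:2].astype(np.float32)))
```

```text
tip S z266 [[546.5 147.2 266. ]] T [[541.3 151.6 266. ]]
slot T z262 [[662.5 137.4 262. ]] S [[668.9 135.5 262. ]]
S bar 76 [  1.   -0.1 585.6 145.7] -6.4446816 [[540.5 152.7 268.2]
 [540.6 148.9 265.6]
 [541.5 149.3 269.4]
 [542.9 154.4 269.9]
 [543.9 147.  268.5]
 [545.3 152.2 269. ]]
T bar 142 [  1.   -0.1 596.7 147.1] -6.883596 [[543.3 153.9 271. ]
 [543.6 151.8 268.4]
 [545.4 153.5 273.9]
 [545.8 151.5 270.3]
 [546.1 156.6 268.7]
 [546.1 149.4 267.4]]
S foot 793 ((651.3734130859375, 136.16513061523438), (88.82099914550781, 257.3077087402344), 83.94479370117188) [[518.8 105.6]
 [774.6  78.4]
 [784.  166.8]
 [528.1 193.9]]
T foot 1207 ((636.894287109375, 143.4398651123047), (88.01116180419922, 215.17747497558594), 83.44393157958984) [[525.  112. ]
 [738.8  87.4]
 [748.8 174.9]
 [535.  199.4]]
S head ((701.78955078125, 131.86085510253906), (78.99121856689453, 69.09424591064453), 85.62464141845703) [[664.3  95.1]
 [733.2  89.8]
 [739.2 168.6]
 [670.4 173.9]]
T head ((706.9105834960938, 134.21414184570312), (76.69254302978516, 66.28877258300781), 83.73805236816406) [[669.8  99.7]
 [735.7  92.5]
 [744.  168.7]
 [678.1 175.9]]
S bail 31 [   0.2    1.   446.8 -137.8]
grip [ 447.6 -131.7  180.6] ((446.5738220214844, -132.3645477294922), (20.89617347717285, 20.382951736450195), 85.59831237792969)
T bail 30 [   0.3    1.   454.2 -122.1]
grip [ 452.7 -128.9  181.2] ((452.29302978515625, -129.6102752685547), (22.80360984802246, 17.671701431274414), 74.08150482177734)
S lid ((452.83203125, -127.559326171875), 36.76191711425781)
T lid ((454.4021301269531, -125.9199447631836), 23.888486862182617)
```

Emit:
servo_tool(
  steps=[
    [[0.018,-0.035,0.004],[0,0,0],1],
    [[0.018,-0.035,0.004],[0,0,0],1],
    [[0.018,-0.035,0.004],[0,0,0],1],
    [[0.018,-0.035,0.004],[0,0,0],1],
    [[0.018,-0.035,0.004],[0,0,0],1],
    [[0.018,-0.035,0.004],[0,0,0],1],
    [[0.018,-0.035,0.004],[0,0,0],1],
    [[0.018,-0.035,0.004],[0,0,0],1],
  ],
)

```text
t: 0.87
ee_pos: [319.9, 318.1, 254.9]
orientation: [0.445, 3.11, 0.0]
ft_force: [-0.6, 0.5, 0.3]
width: 88.4
grasp_force: 0.0
```

Emit:
servo_tool(
  steps=[
    [[0.013,-0.037,0],[0,0,0],1],
    [[0.013,-0.037,0],[0,0,0],1],
    [[0.013,-0.037,0],[0,0,0],1],
    [[0.013,-0.037,0],[0,0,0],1],
    [[0.013,-0.037,0],[0,0,0],1],
    [[0.013,-0.037,0],[0,0,0],1],
    [[0.013,-0.037,0],[0,0,0],1],
    [[0.013,-0.037,0],[0,0,0],1],
  ],
)

```text
t: 1.53
ee_pos: [423.7, 21.9, 254.9]
orientation: [0.446, 3.109, 0.0]
ft_force: [0.9, 0.0, -0.5]
width: 87.9
grasp_force: 0.0
```

Emit:
servo_tool(
  steps=[
    [[0.005,-0.03,0],[0,0,0],1],
    [[0.005,-0.03,0],[0,0,0],1],
    [[0.005,-0.03,0],[0,0,0],1],
    [[0.004,-0.025,0],[0,0,0],1],
    [[0.004,-0.02,0],[0,0,0],1],
    [[0.003,-0.015,0],[0,0,0],1],
    [[0,-0.005,0],[0,0,0],1],
    [[0,0,0],[0,0,0],1],
  ],
)

```text
t: 2.2
ee_pos: [449.5, -132.0, 254.5]
orientation: [-0.449, -3.109, -0.0]
ft_force: [0.7, 0.6, -0.2]
width: 88.2
grasp_force: 0.0
```

Run:
```python
from h import *
np.set_printoptions(precision=1,suppress=True)
a=[]
for n in("scene","top"):
    d=cam(n);im=d["color"].copy();C=cloud(d)
    p=proj(d,[[450,-130.5,164],[450,-132,254.5],[450,-130.5,182]])
    print(n,p,sensors.get_obs()["ee_pos"])
    for q in p[:1]: cv2.circle(im,tuple(int(x) for x in q),1,(0,0,255),-1)
    u,v=p[0].astype(int);c=im[v-50:v+30,u-40:u+40];a.append(cv2.resize(c,(400,400),interpolation=cv2.INTER_CUBIC))
    m=(C[...,2]>168)&(C[...,2]<188)&(abs(C[...,0]-449)<30)&(abs(C[...,1]+130)<30);print(m.sum(),C[m].mean(0) if m.any() else 0)
    m=(C[...,2]>255)&(C[...,2]<310)&(abs(C[...,0]-449)<60)&(abs(C[...,1]+130)<80);print(m.sum(),np.median(C[m],0) if m.any() else 0)
cv2.imwrite("pics/near.png",np.hstack(a))
```

```text
scene [[337.2 264.8]
 [338.2 248.6]
 [337.3 261.7]] [ 449.2 -131.1  254.5]
47 [ 446.8 -132.8  178.7]
106 [451.2 -91.2 273.2]
top [[381.1 253.8]
 [387.5 253.2]
 [382.1 253.7]] [ 449.2 -130.6  254.5]
4 [ 456.1 -119.3  176.1]
0 0
```

View pics/near.png

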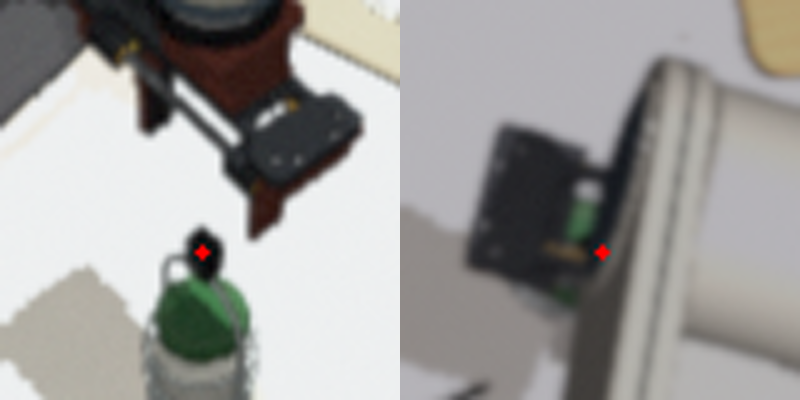

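In the scene crop the red dot lies on the black grip's centre (337,265) and the fingers straddle it evenly, tips at about (328,241) and (349,262). I go straight down.

Emit:
servo_tool(
  steps=[
    [[0,0.001,-0.02],[0,0,0],1],
    [[0,0,-0.02],[0,0,0],1],
    [[0,0,-0.018],[0,0,0],1],
    [[0,0,-0.015],[0,0,0],1],
    [[0,0,-0.013],[0,0,0],1],
    [[0,0,-0.01],[0,0,0],1],
    [[0,0,-0.008],[0,0,0],1],
    [[0,0,0],[0,0,0],1],
  ],
)

```text
t: 2.97
ee_pos: [448.8, -129.3, 149.5]
orientation: [-0.444, -3.108, -0.001]
ft_force: [-0.1, 0.2, -0.2]
width: 87.6
grasp_force: 0.0
```

Emit:
servo_tool(
  steps=[
    [[0,0,0],[0,0,0],0.5],
    [[0,0,0],[0,0,0],0.2],
    [[0,0,0],[0,0,0],0],
    [[0,0,0],[0,0,0],-0.2],
    [[0,0,0],[0,0,0],-0.35],
    [[0,0,0],[0,0,0],-0.5],
    [[0,0,0],[0,0,0],-1],
    [[0,0,0],[0,0,0],-1],
  ],
)

```text
t: 3.63
ee_pos: [449.6, -130.2, 150.8]
orientation: [0.446, 3.11, -0.0]
ft_force: [-0.5, -0.5, 0.1]
width: 37.6
grasp_force: 0.0
```

Emit:
servo_tool(
  steps=[
    [[0,0,0],[0,0,0],-1],
    [[0,0,0],[0,0,0],-1],
    [[0,0,0],[0,0,0],-1],
    [[0,0,0],[0,0,0],-1],
    [[0,0,0],[0,0,0],-1],
    [[0,0,0],[0,0,0],-1],
    [[0,0,0],[0,0,0],-1],
    [[0,0,0],[0,0,0],-1],
  ],
)

```text
t: 4.3
ee_pos: [449.5, -130.2, 150.6]
orientation: [-0.446, -3.11, 0.0]
ft_force: [-0.4, 0.5, -2.5]
width: 21.6
grasp_force: 30.0
```

Emit:
servo_tool(
  steps=[
    [[0,0,0.002],[0,0,0],-1],
    [[0,0,0.004],[0,0,0],-1],
    [[0,0,0.008],[0,0,0],-1],
    [[0,0,0.008],[0,0,0],-1],
    [[0,0,0.008],[0,0,0],-1],
    [[0,0,0.005],[0,0,0],-1],
    [[0,0,0],[0,0,0],-1],
    [[0,0,0],[0,0,0],-1],
  ],
)

```text
t: 4.97
ee_pos: [449.8, -130.3, 186.2]
orientation: [0.446, 3.109, -0.0]
ft_force: [-0.7, -0.1, -6.8]
width: 21.9
grasp_force: 30.0
```

Run:
```python
from h import *
np.set_printoptions(precision=2,suppress=True)
f=[];
for _ in range(6): d=cam("scene");o=sensors.get_obs();f.append(o["ft_force"])
print(np.mean(f,0),np.std(f,0),o["moment"],o["width"],o["ee_pos"],o["t"])
C=cloud(d)
b=(C[...,2]>130)&(C[...,2]<185)&(abs(C[...,0]-449)<40)&(abs(C[...,1]+130)<50)
p=C[b];l=cv2.fitLine(p[:,:2].astype(np.float32),cv2.DIST_HUBER,0,.01,.01).ravel();print("bail",len(p),l)
u,v=337,255;cv2.imwrite("pics/lift.png",cv2.resize(d["color"][v-50:v+50,u-50:u+50],(500,500),interpolation=cv2.INTER_CUBIC))
```

```text
[-0.11 -0.11 -5.77] [0.43 0.5  0.42] [-0.02  0.02  0.02] 21.999164592667285 [ 449.34 -130.09  185.33] 5.2667
bail 111 [   0.22    0.97  443.19 -142.67]
```

View pics/lift.png

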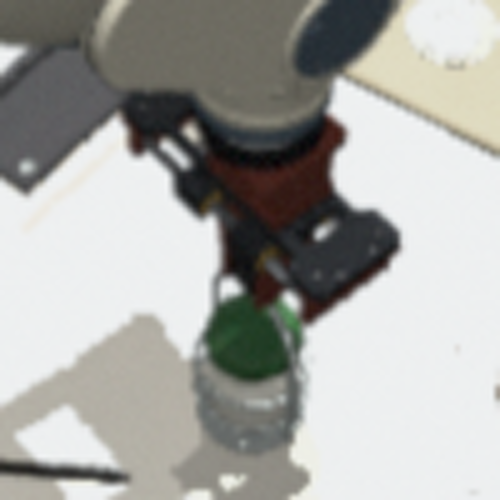

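The jar hangs in the grip, clear of the worktop at crop (247,390), bail upright and grip seated between the pads. It weighs about 5.8 N, so I expect a dip of about 64 mm.

Emit:
servo_tool(
  steps=[
    [[0,0,0.01],[0,0,0],-1],
    [[0,0.005,0.015],[0,0,0],-1],
    [[0,0.012,0.016],[0,0,0],-1],
    [[0,0.02,0.016],[0,0,0],-1],
    [[0,0.025,0.016],[0,0,0],-1],
    [[0,0.025,0.015],[0,0,0],-1],
    [[0,0.025,0.012],[0,0,0],-1],
    [[0,0.025,0.007],[0,0,0],-1],
  ],
)

```text
t: 5.93
ee_pos: [450.0, 7.9, 294.9]
orientation: [0.446, 3.107, 0.001]
ft_force: [1.6, 0.0, -5.5]
width: 21.7
grasp_force: 30.0
```

Emit:
servo_tool(
  steps=[
    [[0.004,0.025,0],[0,0,1.2],-1],
    [[0.004,0.025,0],[0,0,1.2],-1],
    [[0.004,0.025,0],[0,0,1.2],-1],
    [[0.004,0.025,0],[0,0,1.2],-1],
    [[0.004,0.02,0],[0,0,1.2],-1],
    [[0.004,0.016,0],[0,0,1.2],-1],
    [[0.004,0.01,0],[0,0,1.2],-1],
    [[0.002,0.006,0],[0,0,1.2],-1],
  ],
)

```text
t: 6.6
ee_pos: [479.9, 159.9, 293.0]
orientation: [0.18, 3.136, 0.0]
ft_force: [0.4, 0.3, -6.7]
width: 21.9
grasp_force: 30.0
```

Run:
```python
from h import *
np.set_printoptions(precision=2,suppress=True)
a=[]
ds={n:cam(n) for n in("scene","top")}
o=sensors.get_obs();print(o["t"],o["ee_pos"],o["orientation"],o["ft_force"],o["width"])
e=o["ee_pos"]
for n in("scene","top"):
    d=ds[n];im=d["color"].copy();C=cloud(d)
    k=cv2.resize(im[130:260,240:340],(400,520),interpolation=cv2.INTER_CUBIC)
    for P,c in(((568,148.5,258),(0,0,255)),((544.2,151.3,272),(255,0,0)),((e[0],e[1],e[2]-8),(0,255,255))):
        q=(proj(d,[P])[0]-[240,130])*4; cv2.circle(k,tuple(int(x) for x in q),3,c,-1); print(n,P,q/4+[240,130])
    a.append(k)
cv2.imwrite("pics/pre.png",np.hstack(a))
```

```text
6.7 [479.79 159.19 292.8 ] [ 0.18  3.14 -0.  ] [ 0.03 -0.59 -5.53] 21.82604730161911
scene (568, 148.5, 258) [286.28 184.45]
scene (544.2, 151.3, 272) [280.94 185.7 ]
scene (np.float64(479.7890498843067), np.float64(159.19240893802592), np.float64(284.802242726893)) [266.4 194.5]
top (568, 148.5, 258) [272.81 207.63]
top (544.2, 151.3, 272) [271.   216.57]
top (np.float64(479.7890498843067), np.float64(159.19240893802592), np.float64(284.802242726893)) [267.08 242.93]
```

View pics/pre.png

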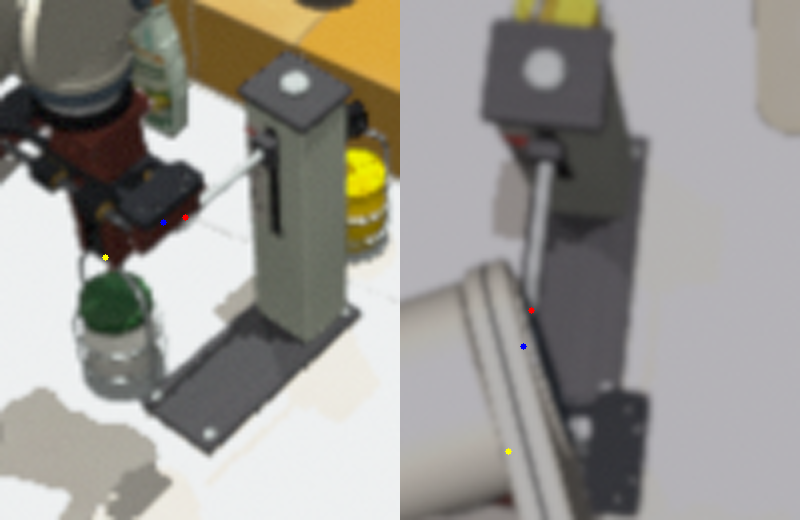

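The crops show the yellow dot (the bail's eye) in front of the hook, with the marked tip (blue) and seat (red) in line behind it along the bar. I slide in along the bar.

Emit:
servo_tool(
  steps=[
    [[0.006,-0.0008,0],[0,0,0],-1],
    [[0.006,-0.0008,0],[0,0,0],-1],
    [[0.006,-0.0008,0],[0,0,0],-1],
    [[0.006,-0.0008,0],[0,0,0],-1],
    [[0.006,-0.0006,0],[0,0,0],-1],
    [[0.006,-0.0006,0],[0,0,0],-1],
    [[0.006,-0.0006,0],[0,0,0],-1],
    [[0.006,-0.0006,0],[0,0,0],-1],
  ],
)

```text
t: 7.37
ee_pos: [528.3, 153.0, 292.6]
orientation: [-0.184, -3.136, 0.0]
ft_force: [0.5, -0.1, -6.1]
width: 21.9
grasp_force: 30.0
```

Emit:
servo_tool(
  steps=[
    [[0.006,-0.0006,0],[0,0,0],-1],
    [[0.006,-0.0006,0],[0,0,0],-1],
    [[0.006,-0.0006,0],[0,0,0],-1],
    [[0.006,-0.0006,0],[0,0,0],-1],
    [[0.006,-0.0006,0],[0,0,0],-1],
    [[0.006,-0.0006,0],[0,0,0],-1],
    [[0.004,-0.0006,0],[0,0,0],-1],
    [[0,0,0],[0,0,0],-1],
  ],
)

```text
t: 8.03
ee_pos: [568.5, 148.9, 292.7]
orientation: [0.184, 3.136, 0.0]
ft_force: [0.1, 0.6, -5.8]
width: 21.5
grasp_force: 30.0
```

Run:
```python
from h import *
np.set_printoptions(precision=2,suppress=True)
f=[]
for _ in range(5): d=cam("scene");o=sensors.get_obs();f.append(o["ft_force"])
print(o["t"],o["ee_pos"],np.mean(f,0),o["moment"],o["width"])
im=cv2.resize(d["color"][150:240,250:340],(540,540),interpolation=cv2.INTER_CUBIC)
cv2.imwrite("pics/in.png",im)
```

```text
8.2833 [567.22 149.03 292.64] [ 0.04  0.26 -5.97] [ 0.06 -0.01 -0.03] 21.591685588228152
```

View pics/in.png

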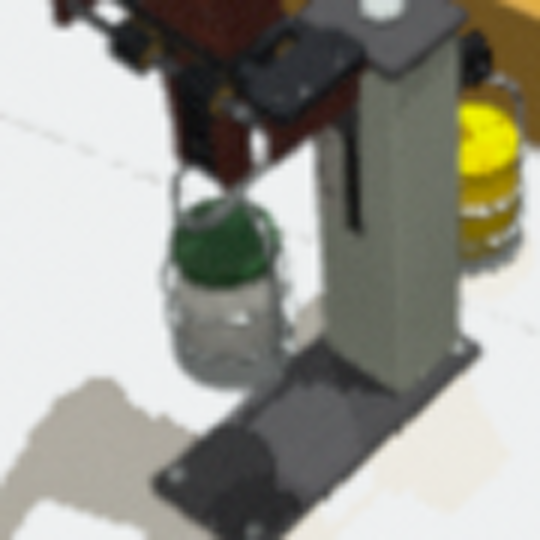

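The hook's tip shows through the bail above the lid, at crop (200,215), and nothing touches. Lowering now.

Emit:
servo_tool(
  steps=[
    [[0,0,-0.003],[0,0,0],-1],
    [[0,0,-0.003],[0,0,0],-1],
    [[0,0,-0.003],[0,0,0],-1],
    [[0,0,-0.003],[0,0,0],-1],
    [[0,0,-0.003],[0,0,0],-1],
    [[0,0,-0.003],[0,0,0],-1],
    [[0,0,-0.003],[0,0,0],-1],
    [[0,0,-0.002],[0,0,0],-1],
  ],
)

```text
t: 8.95
ee_pos: [567.4, 149.0, 269.1]
orientation: [-0.184, -3.136, 0.0]
ft_force: [0.0, -0.6, -5.7]
width: 21.8
grasp_force: 30.0
```

Emit:
servo_tool(
  steps=[
    [[0,0,-0.002],[0,0,0],-1],
    [[0,0,-0.002],[0,0,0],-1],
    [[0,0,-0.002],[0,0,0],-1],
    [[0,0,-0.002],[0,0,0],-1],
    [[0,0,-0.002],[0,0,0],-1],
    [[0,0,-0.002],[0,0,0],-1],
    [[0,0,-0.002],[0,0,0],-1],
    [[0,0,-0.002],[0,0,0],-1],
  ],
)

```text
t: 9.62
ee_pos: [567.6, 149.0, 253.6]
orientation: [0.184, 3.136, 0.0]
ft_force: [-0.3, -1.0, -4.4]
width: 22.0
grasp_force: 30.0
```

Emit:
servo_tool(
  steps=[
    [[0,0,-0.002],[0,0,0],-1],
    [[0,0,-0.002],[0,0,0],-1],
    [[0,0,-0.002],[0,0,0],-1],
    [[0,0,-0.002],[0,0,0],-1],
    [[0,0,-0.002],[0,0,0],-1],
    [[0,0,-0.002],[0,0,0],-1],
    [[0,0,-0.002],[0,0,0],-1],
    [[0,0,0],[0,0,0],-1],
  ],
)

```text
t: 10.28
ee_pos: [567.6, 149.0, 239.3]
orientation: [-0.184, -3.136, 0.0]
ft_force: [-1.2, -0.0, -3.9]
width: 21.8
grasp_force: 30.0
```

```bash
cat > q.py <<'E'
from h import *
np.set_printoptions(precision=2,suppress=True)
f=[];m=[]
for _ in range(8): d=cam("scene");o=sensors.get_obs();f.append(o["ft_force"]);m.append(o["moment"])
print(o["t"],o["ee_pos"],np.mean(f,0),np.mean(m,0),o["width"],o["grasp_force"])
E
python3 q.py
```

```text
10.6833 [567.62 149.05 239.82] [-0.23 -0.04 -3.5 ] [-0.01  0.07 -0.01] 21.66627949764291 29.994294941425323
```

Emit:
servo_tool(
  steps=[
    [[0,0,-0.0025],[0,0,0],-1],
    [[0,0,-0.0025],[0,0,0],-1],
    [[0,0,-0.0025],[0,0,0],-1],
    [[0,0,-0.0025],[0,0,0],-1],
    [[0,0,-0.0025],[0,0,0],-1],
    [[0,0,-0.0025],[0,0,0],-1],
    [[0,0,-0.0025],[0,0,0],-1],
    [[0,0,-0.0025],[0,0,0],-1],
  ],
)

```text
t: 11.35
ee_pos: [567.7, 149.1, 219.5]
orientation: [0.184, 3.136, 0.0]
ft_force: [-0.2, -0.2, -2.0]
width: 21.9
grasp_force: 30.0
```

Emit:
servo_tool(
  steps=[
    [[0,0,-0.002],[0,0,0],-1],
    [[0,0,-0.002],[0,0,0],-1],
    [[0,0,-0.002],[0,0,0],-1],
    [[0,0,-0.002],[0,0,0],-1],
    [[0,0,-0.002],[0,0,0],-1],
    [[0,0,-0.002],[0,0,0],-1],
    [[0,0,-0.002],[0,0,0],-1],
    [[0,0,0],[0,0,0],-1],
  ],
)

```text
t: 12.02
ee_pos: [567.6, 149.0, 205.4]
orientation: [0.184, 3.136, -0.0]
ft_force: [1.2, -0.2, 0.3]
width: 21.5
grasp_force: 30.0
```

```bash
python3 q.py; python3 q.py
```

```text
12.4167 [567.68 149.03 205.8 ] [ 0.48  0.68 -0.56] [ 0.07 -0.11 -0.01] 21.622080683937547 29.994400441646576
12.8167 [567.66 149.03 205.73] [ 0.86  0.26 -0.52] [ 0.1  -0.15 -0.01] 21.998900297242045 29.994131326675415
```

Emit:
servo_tool(
  steps=[
    [[0.001,0,-0.001],[0,0,0],-1],
    [[0.001,0,-0.001],[0,0,0],-1],
    [[0.001,0,-0.001],[0,0,0],-1],
    [[0,0,-0.001],[0,0,0],-1],
    [[0,0,-0.001],[0,0,0],-1],
    [[0,0,0],[0,0,0],-1],
    [[0,0,0],[0,0,0],-1],
    [[0,0,0],[0,0,0],-1],
  ],
)

```text
t: 13.48
ee_pos: [570.4, 148.9, 200.6]
orientation: [-0.184, -3.136, 0.0]
ft_force: [-3.0, -1.0, 0.6]
width: 22.1
grasp_force: 30.0
```

```bash
sed -i 's/range(8)/range(16)/' q.py; python3 q.py
python3 - <<'E'
from h import *
d=cam("scene");cv2.imwrite("pics/low.png",cv2.resize(d["color"][160:250,250:340],(540,540),interpolation=cv2.INTER_CUBIC))
E
```

```text
14.2833 [570.46 149.01 200.62] [-3.48 -0.08  0.02] [-0.02  0.68 -0.01] 21.761602352090403 29.996817111968994
```

View pics/low.png

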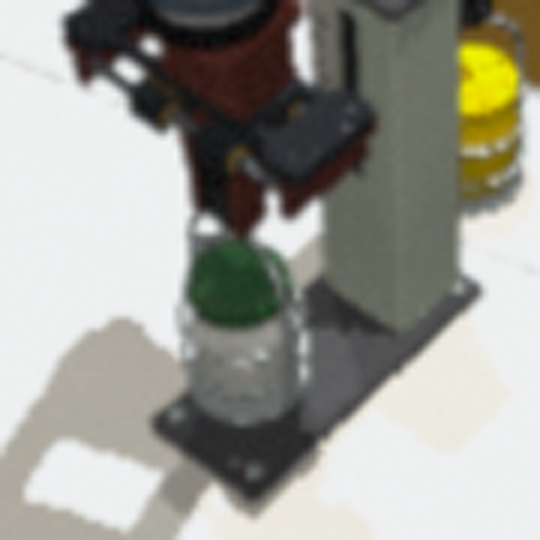

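The jar hangs on the hook just above the foot plate, at crop (240,410), with fingers still on the grip. The vertical load is now zero, with a slight sideways bias in x that I back out.

Emit:
servo_tool(
  steps=[
    [[-0.0005,0,0],[0,0,0],-1],
    [[-0.0005,0,0],[0,0,0],-1],
    [[-0.0005,0,0],[0,0,0],-1],
    [[-0.0005,0,0],[0,0,0],-1],
    [[0,0,0],[0,0,0],-1],
    [[0,0,0],[0,0,0],-1],
    [[0,0,0],[0,0,0],-1],
    [[0,0,0],[0,0,0],-1],
  ],
)

```text
t: 15.0
ee_pos: [569.3, 149.2, 201.0]
orientation: [0.184, 3.135, 0.001]
ft_force: [4.3, -0.7, -0.2]
width: 21.9
grasp_force: 30.0
```

```bash
python3 q.py
```

```text
15.8 [568.53 149.08 200.64] [ 3.48  0.43 -0.01] [ 0.11 -0.68  0.01] 21.718546141433432 29.992874264717102
```

Emit:
servo_tool(
  steps=[
    [[0.0005,0,0],[0,0,0],-1],
    [[0.0005,0,0],[0,0,0],-1],
    [[0,0,0],[0,0,0],-1],
    [[0,0,0],[0,0,0],-1],
    [[0,0,0],[0,0,0],-1],
    [[0,0,0],[0,0,0],-1],
    [[0,0,0],[0,0,0],-1],
    [[0,0,0],[0,0,0],-1],
  ],
)

```text
t: 16.47
ee_pos: [568.9, 149.0, 200.4]
orientation: [-0.184, -3.135, 0.0]
ft_force: [-2.3, 1.5, 1.1]
width: 22.1
grasp_force: 30.0
```

```bash
python3 q.py
```

```text
17.2667 [569.54 148.9  200.67] [-3.39  1.14 -0.04] [0.23 0.62 0.01] 21.722114377601972 29.996691942214966
```

Emit:
servo_tool(
  steps=[
    [[-0.0002,0,0],[0,0,0],-1],
    [[-0.0002,0,0],[0,0,0],-1],
    [[0,0,0],[0,0,0],-1],
    [[0,0,0],[0,0,0],-1],
    [[0,0,0],[0,0,0],-1],
    [[0,0,0],[0,0,0],-1],
    [[0,0,0],[0,0,0],-1],
    [[0,0,0],[0,0,0],-1],
  ],
)

```text
t: 17.93
ee_pos: [569.4, 149.0, 200.8]
orientation: [0.184, 3.136, 0.0]
ft_force: [-2.1, -0.2, -0.2]
width: 21.7
grasp_force: 30.0
```

```bash
python3 q.py
```

```text
18.7333 [569.33 149.01 200.75] [-0.69 -0.77 -0.11] [-0.08  0.11 -0.  ] 21.834407743061334 29.994585514068604
```

Emit:
servo_tool(
  steps=[
    [[0,0,0],[0,0,0],-0.51],
    [[0,0,0],[0,0,0],-0.5],
    [[0,0,0],[0,0,0],-0.49],
    [[0,0,0],[0,0,0],-0.48],
    [[0,0,0],[0,0,0],-0.47],
    [[0,0,0],[0,0,0],-0.46],
    [[0,0,0],[0,0,0],-0.44],
    [[0,0,0],[0,0,0],-0.42],
  ],
)

```text
t: 19.4
ee_pos: [569.2, 149.0, 200.7]
orientation: [-0.184, -3.136, -0.0]
ft_force: [0.4, 0.4, -0.6]
width: 25.4
grasp_force: 0.0
```

Emit:
servo_tool(
  steps=[
    [[0,0,0],[0,0,0],-0.38],
    [[0,0,0],[0,0,0],-0.34],
    [[0,0,0],[0,0,0],-0.28],
    [[0,0,0],[0,0,0],-0.2],
    [[0,0,0],[0,0,0],-0.1],
    [[0,0,0],[0,0,0],0],
    [[0,0,0],[0,0,0],0.1],
    [[0,0,0],[0,0,0],0.1],
  ],
)

```text
t: 20.07
ee_pos: [569.2, 149.0, 200.7]
orientation: [0.184, 3.136, 0.0]
ft_force: [-0.1, 0.7, 0.0]
width: 47.9
grasp_force: 0.0
```

```bash
python3 q.py;python3 - <<'E'
from h import *
d=cam("scene");cv2.imwrite("pics/rel.png",cv2.resize(d["color"][160:250,250:340],(540,540),interpolation=cv2.INTER_CUBIC))
E
```

```text
20.8667 [569.19 149.01 200.68] [-0.02 -0.13 -0.06] [ 0.03 -0.01 -0.  ] 48.42883912887007 0.0
```

View pics/rel.png

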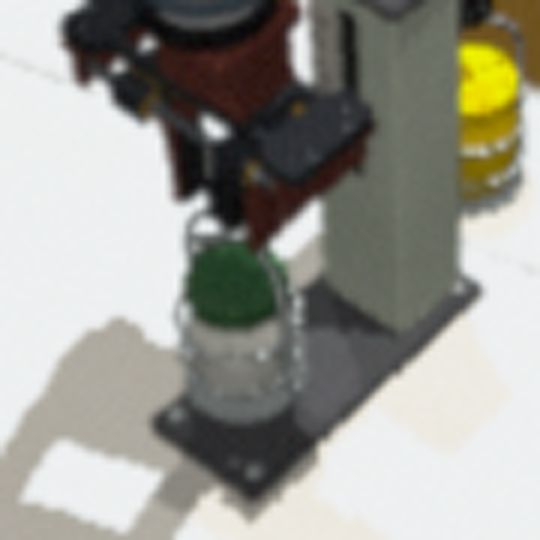

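The fingers are open and the jar has stayed put on the hook, its lid still at crop (235,285). I go straight up, then back.

Emit:
servo_tool(
  steps=[
    [[0,0,0.003],[0,0,0],0.1],
    [[0,0,0.006],[0,0,0],0.1],
    [[0,0,0.01],[0,0,0],0.1],
    [[0,0,0.014],[0,0,0],0.1],
    [[0,0,0.018],[0,0,0],0.1],
    [[0,0,0.02],[0,0,0],0.1],
    [[0,0,0.022],[0,0,0],0.1],
    [[0,0,0.022],[0,0,0],0.1],
  ],
)

```text
t: 21.58
ee_pos: [569.1, 149.0, 317.7]
orientation: [0.184, 3.136, 0.0]
ft_force: [-0.0, -0.1, 0.7]
width: 48.3
grasp_force: 0.0
```

Emit:
servo_tool(
  steps=[
    [[-0.01,0,0.02],[0,0,0],0.1],
    [[-0.02,0,0.01],[0,0,0],0.1],
    [[-0.025,0,0],[0,0,0],0.1],
    [[-0.025,0,0],[0,0,0],0.1],
    [[-0.025,0,0],[0,0,0],0.1],
    [[-0.025,0,0],[0,0,0],0.1],
    [[-0.015,0,0],[0,0,0],0.1],
    [[0,0,0],[0,0,0],0.1],
  ],
)

```text
t: 22.25
ee_pos: [421.8, 148.9, 346.8]
orientation: [0.183, 3.136, 0.001]
ft_force: [-0.1, 0.1, 0.0]
width: 48.0
grasp_force: 0.0
```

Emit:
servo_tool(
  steps=[
    [[0,0,0],[0,0,0],0.1],
    [[0,0,0],[0,0,0],0.1],
    [[0,0,0],[0,0,0],0.1],
    [[0,0,0],[0,0,0],0.1],
    [[0,0,0],[0,0,0],0.1],
    [[0,0,0],[0,0,0],0.1],
    [[0,0,0],[0,0,0],0.1],
    [[0,0,0],[0,0,0],0.1],
  ],
)

```text
t: 22.92
ee_pos: [424.3, 149.0, 345.5]
orientation: [-0.184, -3.136, 0.0]
ft_force: [-0.6, -0.2, 0.6]
width: 48.5
grasp_force: 0.0
```

```bash
python3 q.py;python3 - <<'E'
from h import *
d=cam("scene");cv2.imwrite("pics/end.png",cv2.resize(d["color"][130:250,210:330],(540,540),interpolation=cv2.INTER_CUBIC))
for _ in range(8): e=cam("scene")
df=cv2.absdiff(d["color"],e["color"]).max(2)[160:250,250:340];print(df.max(),(df>25).sum())
E
```

```text
23.7167 [424.18 149.01 345.68] [-0.01 -0.04 -0.16] [ 0.01 -0.   -0.01] 48.31498303770188 0.0
17 0
```

View pics/end.png

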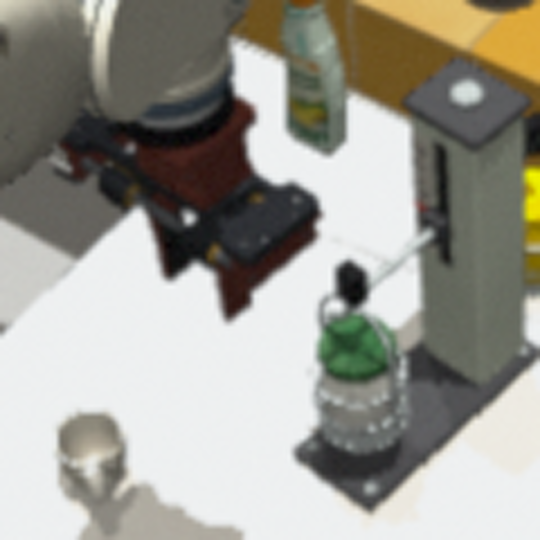

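The jar hangs still on the hook at crop (355,380), the arm is clear of it, and the mug stands at (90,455).

```bash
python3 -c "
from workcell import close_job
print(close_job())"
```

```text
the job is handed in; nothing more can be done
None
```

The sugar jar (about 0.6 kg) hangs still on the scale's hook at about 66 mm dip; it was let go with almost no load on the gripper, the arm is clear, the mug and salt pot were not touched, and the job was handed in at about 24 s.

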